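# Check the chassis corner with the square

### The job

Take the metal square by its wooden post and press its two legs lightly against the two faces of the radio chassis corner that points towards the robot, so that both legs lie flush on their faces, and keep a steady push of about 7 newtons on each face for a full second; the thin sheet dents at 20. Then lay the square back flat in the middle of its cork mat and let go, leaving the other things on the counter as they are.

Things in the scene. Friction and masses are not known exactly. Their poses are not given: they have to be found in the camera images.
- square: The square: an aluminium L lying flat, 20 mm high, with an upright walnut post at its heel; 0.15 to 0.24 kg. Origin: inner corner of the L, at its underside. x = the bisector, from the heel to between the legs; z up. The inner sides of the legs are the measuring faces. At the start it lies on the mat, its x roughly away from the robot (within 0.65 rad).
- square_grip (a point): Where to grip: the middle of the post, 27 mm behind the square's origin (-x), 30 mm above its underside. The post is 24 x 24 mm, sides along the square's x and y, 62 mm high from the underside. Grip it with the fingers closing along the square's y: the sides looking to +y and -y are free right down.
- square_mid (a point): Middle of the square's outline, at its underside, 10 mm along +x from its origin. This point goes back to the middle of the mat.
- left_leg: The square's left leg, part of it (pose: same origin and axes as square). It runs at +45 degrees from x, to 80 mm from the origin; 14 mm wide, 20 mm high. Its inner side runs through the origin line and is relieved over the first 8 mm.
- right_leg: The square's right leg, the mirror image: at -45 degrees from x (pose: same origin and axes as square).
- chassis: The radio chassis, an aluminium box fixed to the counter, parts on top; its sides span heights of 6 to 56 mm. Origin: on the counter, where by the drawing the corner to be checked stands, the one towards the robot; x = bisector of that corner, into the box; z up. The left face leaves the corner at +45 degrees from x, 150 mm long, the right one at -45 degrees, 170 mm.
- face_line (a point): On the drawing's bisector, 50 mm inside the corner, at the box's top. The corner is a true 90 degrees and the faces are plane, but the box sits in long slotted holes: it really stands up to 5 mm off the drawing position along the chassis x and up to 5 mm along its y, not turned. Only touch or a close look tells. It is rigid and does not shift under forces below 40 N.
- check_spot (a point): Where by the drawing the square's origin comes for the check, 8 mm above the counter (2 to 20 mm will do), the square's x along the chassis x, level, left leg on the left face, right leg on the right face; the real spot is up to 5 mm off each way. Aim for 7 N on each face; 4 to 11 N is a proper check.
- mat: Cork mat 180 x 180 mm, 4 mm thick, fixed to the counter; origin at the centre of its underside. The square lies on it at the start and at the end.
- shield: Bystander: chrome tube shield, an upright sleeve 32 mm across, 55 mm high; origin at the centre of its foot.
- tube_a: Bystander: tall glass rectifier tube standing upright, 46 mm across, 121 mm high; origin at the centre of its foot.
- tube_b: Bystander: the other tall glass rectifier tube, the same.
- socket: Bystander: tan ceramic socket, 38 mm across, 16 mm high; origin at the centre of its foot.
- puller: Bystander: walnut handled tube puller, lying, 170 mm long, 22 mm high.
- driver: Bystander: screwdriver, lying, 180 mm long.
Things that resemble listed ones, but are neither listed nor needed, are in the scene too. Leave any blue look-alike of the chassis alone. Of the things that look like the square, take the one that is farthest from the robot's base at the start.

How it is judged (in metres and radians):
On the way:
1. held square flush on the corner for 0.9 s unbroken: each leg presses the chassis with 4 to 11 N, x axes within 0.02 rad, level within 0.06 rad, underside 1 to 22 mm above the counter (contact force between left_leg and chassis between 4 and 11 N and contact force between right_leg and chassis between 4 and 11 N and angle between the x axis of square and the x axis of chassis, either way round below 0.02 rad and angle between square's own z axis and vertical below 0.06 rad and z of square in the frame of chassis between 0.001 and 0.022 m and contact force between the fingers and square above 1 N), for 0.9 s.
At the end, for the whole second after the job is handed in: The square lies flat (within 0.05 rad) and at rest on the cork mat, released, the middle of its outline within 30 mm of the mat's centre (horizontal distance between square_mid and mat below 0.03 m and angle between square's own z axis and vertical below 0.05 rad and z of square in the frame of mat between 0.001 and 0.007 m and linear speed of square below 0.01 m/s and contact force between the fingers and square below 0.1 N); the robot touches nothing.
It fails at once if a leg presses the chassis with more than 20 N (contact force between any of left_leg, right_leg and chassis above 20 N).
It fails at once if the arm or fingers press on the chassis with more than 5 N (contact force between any of the fingers, the arm and chassis above 5 N).
It fails at once if a bystander is moved by more than 20 mm or a tube or the shield is tipped (distance of any of shield, tube_a, tube_b, socket, puller, driver from where it was at the start of the episode above 0.02 m or angle between any of tube_a, tube_b, shield's own z axis and vertical above 0.3 rad).
It also fails if it takes over 67 s, if anything falls off the work surface, if the arm or the gripper's body presses on something with over 40 N, if the wrist force passes 120 N, or if a joint passes its speed limit or range.

### The arm

A 6-joint arm with a two-finger parallel gripper is mounted at the origin on the work surface. World frame = base frame: x ahead of the robot, y to its left, z up, the work surface at z = 0. Lengths are in mm, angles in rad, forces in N, time in s.
With the tool pointing down it reaches from about 275 to 750 mm from the base axis. Payload 10.2 kg.
Tool frame: the origin (TCP) lies at the very end of the fingers, on their centre line; the grasp point (between the pads) lies 19 mm behind it; z points along the fingers, y is the line along which they close (so a half turn about z gives the same grasp; the last joint's range is limited). The gripper opens to 85 mm and grips with 20 to 120 N. Pads are 22 mm wide; open, the fingers measure 114 mm over their backs; the gripper's body (76 mm by 85 mm) begins 54 mm behind the grasp point. The pads swing forward as they close: fully open they stand 13 mm farther back than shut.
Start: joints at [-1.439, 0.313, 1.498, -0, 1.331, -0.223], TCP at [182.374, -492.312, 210.794] pointing down, gripper open.
Joint ranges: [-2.94, 2.94], [-0.97, 2.17], [0.19, 2.56], [-1.23, 4.37], [0.02, 3.11], [-2.88, 2.88]. Speed limits (rad/s): [2.39, 2.39, 3.01, 3.14, 3.14, 3.14].

### API

Orientations are given as a unit quaternion [w, x, y, z].
In Python, from rig import * gives the robot as it stands. The module is installed in compiled form; this text tells all that it offers.
- The arm moves only by the shell command python3 -m crank 'ROWS' [FORCE]. ROWS is JSON, a list that holds one entry, the list of rows, each a list of 7 numbers: the shift along the tool's x, y, z in units of 25 mm (1.0 is 25 mm), then the turn, a rotation vector about the tool's x, y, z in units of 8 degrees (1.0 is 8 degrees), then the finger opening in mm, from 0 to 85.4. A call has exactly 8 rows; each row shifts and turns the commanded pose from where the row before left it, along the tool's axes as they then stand; what a row does not reach is not made up. A row lasts 1/10 s, in which the tool goes at most 50 mm and 8.59 degrees, less where a joint would pass 70% of its speed; a pose out of reach is approached as far as the arm can. A call is refused whole if a number of a shift passes 1 or a number of a turn 1, either way. A call with a gripper value outside its range is refused whole. The fingers move at their own pace and stop on an object; FORCE is the grip in N (left out, the last holds). Time passes only in rows, so rows that do not move let the fingers close, or fill a call up. It gives the time, the measured TCP pose, the force, the opening and the grip force at its end, in the units of the state.
- sense(): the state, without advancing time (a new reading comes with each control period).
- capture(name): name is "scene" or "top" or "wrist"; returns the picture (400x640x3 uint8, blue, green, red); there is no depth.
- camera_model(name): a dict with "fx", "fy", "cx", "cy" (pixels), "world_from_camera" (4x4, takes a point from camera to world coordinates); the wrist camera has in their place "T_tool_cam" (4x4, takes a point from camera to tool coordinates, whose origin is the TCP and whose axes are the flange's). Camera axes: x right, y up, looking along -z (the intrinsics and any distortion apply to the point x, -y, -z); pixel columns grow to the right and rows downward; lengths in mm; the calibration is good to about 2 mm. A picture is of the moment at which its call begins: read the wrist's pose just before it. camera_model takes no time and is no camera call.
- finish_job(): hands the job in; it is judged then, once.
The state is a dict: "time_s": time; "joints": joint angles; "dq": joint speeds; "tau": joint torques, N m; "eef_pos": TCP position; "ee_rot": TCP orientation; "force": force on the tool from outside, world axes, zero at the start; "wrist_torque": the same for the moment, N m; "grip_width": opening from 0.0 (shut) to 1.0 (fully open); "grip_force": force on a finger pad.
Only numpy, scipy, OpenCV 4.12 (cv2) and the standard library are available. Lean on these libraries where they do the work, as an engineer would, in place of code of your own. Each camera call takes 0.05 s, during which the arm holds its last target. There are 200 camera calls.

## Working session

There is one attempt and no reset: what is moved stays moved. The work goes in short steps, Python scripts to look and compute and a shell command to move; the robot and the scene stay as the last step left them, time stands still between calls to the robot, and variables do not carry over. Pictures are saved under pics/ and viewed, at most 10 in all, crops included, and the job is handed in when it is done.

```bash
mkdir -p pics
python3 - <<'E'
from rig import *
import cv2, numpy as np
np.set_printoptions(precision=4,suppress=True)
for n in ("scene","top"):
    im=capture(n); cv2.imwrite(f"pics/{n}0.png",im)
    print(n,camera_model(n))
print(camera_model("wrist")); print(sense())
E
```

```text
scene {'fx': 474.6030713668232, 'fy': 474.6030713668232, 'cx': 319.081092944436, 'cy': 200.40007764464474, 'world_from_camera': array([[  -0.8785,   -0.2584,    0.4018, 1041.879 ],
       [   0.4776,   -0.4944,    0.7262,  960.3593],
       [   0.011 ,    0.8299,    0.5578,  787.2651],
       [   0.    ,    0.    ,    0.    ,    1.    ]])}
top {'fx': 409.67965396106945, 'fy': 409.67965396106945, 'cx': 315.31017172919917, 'cy': 203.38278584784646, 'world_from_camera': array([[  -0.0005,    0.9818,   -0.1899,  216.6718],
       [  -0.9999,    0.0021,    0.0134,   -8.6212],
       [   0.0136,    0.1899,    0.9817, 1488.9957],
       [   0.    ,    0.    ,    0.    ,    1.    ]])}
{'fx': 330.15448106304274, 'fy': 330.15448106304274, 'cx': 318.55038348492883, 'cy': 198.38781576584782, 'T_tool_cam': array([[  -0.0013,    0.9604,    0.2787,   71.8407],
       [   1.    ,    0.0011,    0.0008,    0.0765],
       [   0.0005,    0.2787,   -0.9604, -162.8778],
       [   0.    ,    0.    ,    0.    ,    1.    ]])}
{'time_s': 0.1, 'joints': array([-1.4394,  0.3134,  1.4983, -0.    ,  1.331 , -0.2234]), 'dq': array([ 0.0016, -0.0011, -0.0026,  0.    ,  0.001 , -0.0018]), 'tau': array([  0.0031, -41.2896, -26.014 ,  -0.0002,   0.003 ,   0.    ]), 'eef_pos': array([ 182.3516, -492.0477,  210.2899]), 'ee_rot': array([-0.0006,  0.9843,  0.1765,  0.    ]), 'force': array([ 0.563 ,  0.108 , -0.3017]), 'wrist_torque': array([ 0.0124,  0.007 , -0.0669]), 'grip_force': 0.0, 'grip_width': 1.002456249331572}
```

View pics/top0.png

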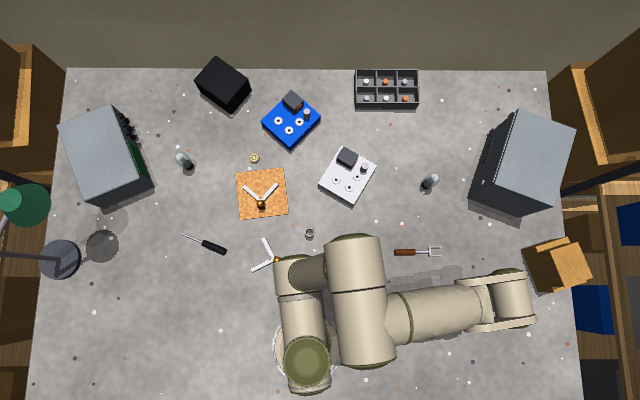

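View pics/scene0.png

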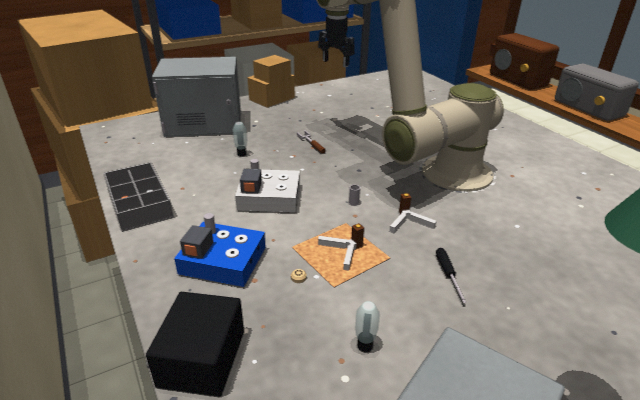

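The top view shows two squares: A on the cork mat (heel about 262,203; legs opening up/away) and B on bare counter (heel about 276,259; half under the arm). The base is near (305,360), so A is farther away and it also lies on the mat, which fits the description. The white chassis is at about (347,177), with its near corner at about (350,205). The blue box at (291,121) is the look-alike to leave alone.

```bash
cat > h.py <<'E'
from rig import *
import cv2, numpy as np
from scipy.spatial.transform import Rotation as R
np.set_printoptions(precision=3,suppress=True)
def rot(s): return R.from_quat(np.roll(s["ee_rot"],-1)).as_matrix()
def cam(name,s=None):
    m=camera_model(name)
    if name!="wrist": return m,m["world_from_camera"]
    T=np.eye(4); T[:3,:3]=rot(s); T[:3,3]=s["eef_pos"]
    return m,T@m["T_tool_cam"]
def ray(mT,px,z):
    m,T=mT; px=np.atleast_2d(px).astype(float)
    d=np.c_[(px[:,0]-m["cx"])/m["fx"],-(px[:,1]-m["cy"])/m["fy"],-np.ones(len(px))]@T[:3,:3].T
    return T[:3,3]+d*((z-T[2,3])/d[:,2])[:,None]
def proj(mT,P):
    m,T=mT; p=(np.atleast_2d(P)-T[:3,3])@T[:3,:3]
    return np.c_[m["cx"]-m["fx"]*p[:,0]/p[:,2],m["cy"]+m["fy"]*p[:,1]/p[:,2]]
E
python3 - <<'E'
from h import *
im=cv2.imread("pics/top0.png"); c=cam("top")
hsv=cv2.cvtColor(im,cv2.COLOR_BGR2HSV)
cork=cv2.inRange(hsv,(5,100,90),(22,255,255)); cork[:, :230]=0; cork[:,295:]=0; cork[:160]=0; cork[225:]=0
cork=cv2.morphologyEx(cork,cv2.MORPH_CLOSE,np.ones((15,15)))
r=cv2.minAreaRect(np.argwhere(cork)[:,::-1].astype(np.float32)); print("mat",r, ray(c,r[0],4)); print(ray(c,cv2.boxPoints(r),4))
print("heel",ray(c,[[262,204]],62),"tips",ray(c,[[245,187],[277,184]],24))
print("chassis corner top",ray(c,[[350,202],[320,183],[376,158],[344,147]],56))
cv2.imwrite("pics/crop1.png",cv2.resize(im[140:280,225:385],None,fx=5,fy=4.28571,interpolation=cv2.INTER_CUBIC)[:600])
E
```

```text
mat ((260.69012451171875, 187.91722106933594), (57.7457160949707, 48.571533203125), 83.1572265625) [[561.934 173.84    4.   ]]
[[660.952 279.575   4.   ]
 [684.266  99.029   4.   ]
 [465.129  70.466   4.   ]
 [443.38  246.34    4.   ]]
heel [[490.04  160.637  62.   ]] tips [[560.579 228.826  24.   ]
 [572.197 111.973  24.   ]]
chassis corner top [[ 499.112 -152.056   56.   ]
 [ 568.559  -45.132   56.   ]
 [ 662.943 -249.76    56.   ]
 [ 704.463 -133.457   56.   ]]
```

View pics/crop1.png

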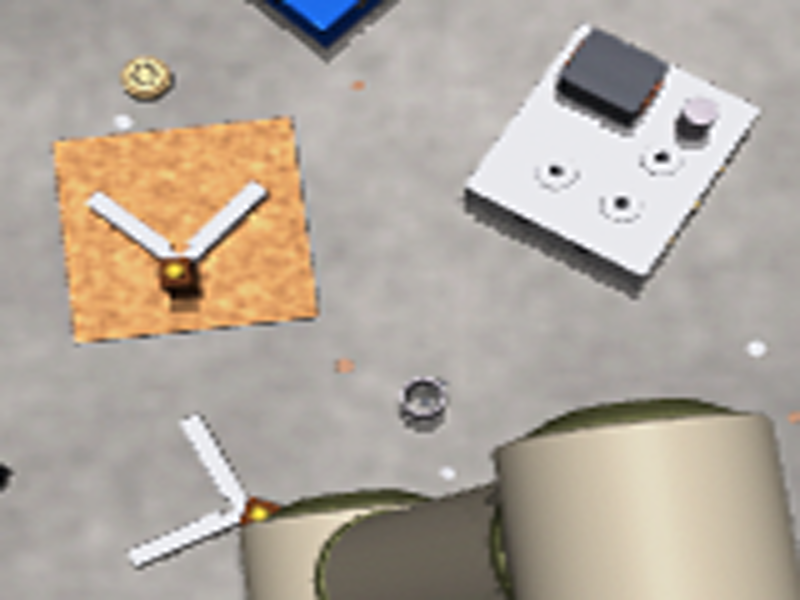

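The crop confirms it: A lies entirely on the mat (post at crop 178,270), while B (post at crop 260,513) lies on bare counter nearer the base. The shield is at crop (424,398) and the chassis near corner at crop (640,278). I'll fly over the chassis first to get close wrist views.

```bash
python3 -m crank '[[[0.77,-0.36,-0.08,0,0,0,85],[0.77,-0.36,-0.08,0,0,0,85],[0.77,-0.36,-0.08,0,0,0,85],[0.77,-0.36,-0.08,0,0,0,85],[0.77,-0.36,-0.08,0,0,0,85],[0.77,-0.36,-0.08,0,0,0,85],[0.77,-0.36,-0.08,0,0,0,85],[0.77,-0.36,-0.08,0,0,0,85]]]'
python3 -m crank '[[[0.77,-0.36,-0.08,0,0,0,85],[0.77,-0.36,-0.08,0,0,0,85],[0.77,-0.36,-0.08,0,0,0,85],[0.77,-0.36,-0.08,0,0,0,85],[0.77,-0.36,-0.08,0,0,0,85],[0.77,-0.36,-0.08,0,0,0,85],[0.77,-0.36,-0.08,0,0,0,85],[0.77,-0.36,-0.08,0,0,0,85]]]'
python3 -m crank '[[[0.77,-0.36,-0.08,0,0,0,85],[0.77,-0.36,-0.08,0,0,0,85],[0.77,-0.36,-0.08,0,0,0,85],[0.77,-0.36,-0.08,0,0,0,85],[0.77,-0.36,-0.08,0,0,0,85],[0.77,-0.36,-0.08,0,0,0,85],[0,0,0,0,0,0,85],[0,0,0,0,0,0,85]]]'
python3 - <<'E'
from h import *
s=sense(); im=capture("wrist"); cv2.imwrite("pics/w1.png",im)
import pickle; pickle.dump(s,open("w1.pkl","wb")); print(s)
E
```

```text
time_s: 0.9
eef_pos: [302.2, -370.5, 226.6]
ee_rot: [-0.0, 0.984, 0.176, -0.0]
force: [-0.1, -0.3, 0.7]
grip_width: 0.997
grip_force: 0.0
time_s: 1.7
eef_pos: [421.6, -249.5, 242.6]
ee_rot: [-0.0, 0.984, 0.176, -0.0]
force: [0.4, 1.1, -0.5]
grip_width: 0.996
grip_force: 0.0
time_s: 2.5
eef_pos: [510.5, -159.5, 254.4]
ee_rot: [-0.0, 0.984, 0.177, -0.0]
force: [-0.1, -0.6, 0.3]
grip_width: 0.997
grip_force: 0.0
{'time_s': 2.5, 'joints': array([-0.522,  0.308,  1.391, -0.   ,  1.444,  0.693]), 'dq': array([-0.02 , -0.008,  0.008, -0.001,  0.002, -0.001]), 'tau': array([  1.055, -41.718, -27.155,   0.058,   0.007,   0.048]), 'eef_pos': array([ 510.457, -159.521,  254.38 ]), 'ee_rot': array([-0.   ,  0.984,  0.177, -0.   ]), 'force': array([-0.096, -0.563,  0.328]), 'wrist_torque': array([ 0.014, -0.021,  0.009]), 'grip_force': 0.0, 'grip_width': 0.9974388386350872}
```

View pics/w1.png

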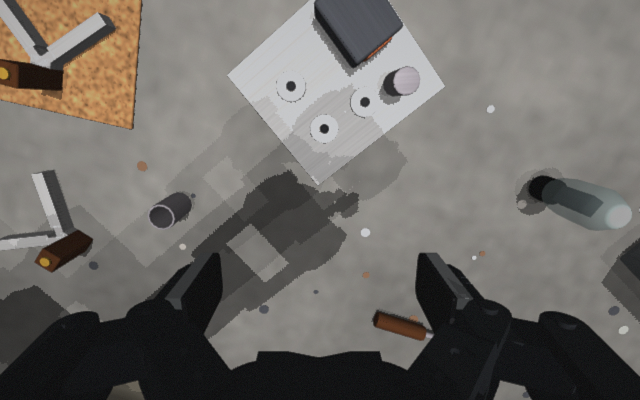

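The wrist view shows the chassis top with its near corner at about (317,184), left corner (228,74) and right corner (445,87). The square on the mat is at the upper left, with its post top at (5,73). Next I'll fit the chassis edges and compute the move to the mat.

```bash
cat >> h.py <<'E'
def edge(im,a,b,w=8,lo=.06,hi=.94,n=60):
    "subpixel edge points (max gradient) along a-b, line fitted robustly"
    g=cv2.GaussianBlur(cv2.cvtColor(im,cv2.COLOR_BGR2GRAY),(0,0),1).astype(np.float32)
    a,b=np.array(a,float),np.array(b,float); d=(b-a)/np.linalg.norm(b-a); nn=np.array([-d[1],d[0]])
    t=np.linspace(lo,hi,n); u=np.arange(-w,w+.1,.25)
    P=(a+t[:,None]*(b-a))[:,None]+u[:,None]*nn
    v=cv2.remap(g,P[...,0].astype(np.float32),P[...,1].astype(np.float32),cv2.INTER_LINEAR)
    k=np.abs(np.gradient(v,axis=1)).argmax(1); pts=P[np.arange(n),k].astype(np.float32)
    l=cv2.fitLine(pts,cv2.DIST_WELSCH,1,.01,.01).ravel()
    res=np.abs((pts-l[2:])@np.array([-l[1],l[0]]))
    return l,np.mean(res<1)
def cross(l,m):
    t=np.linalg.solve(np.c_[l[:2],-m[:2]],m[2:]-l[2:]); return l[2:]+t[0]*l[:2]
E
python3 - <<'E'
from h import *
import pickle
s=pickle.load(open("w1.pkl","rb")); im=cv2.imread("pics/w1.png"); c=cam("wrist",s)
l,q1=edge(im,(317,184),(228,74)); r,q2=edge(im,(317,184),(445,87))
f,q3=edge(im,(228,74),(300,7),lo=.05); g,q4=edge(im,(445,87),(400,25),lo=.05)
px=[cross(l,r),cross(l,f),cross(r,g)]; print(q1,q2,q3,q4,np.array(px))
P=ray(c,px,56); print(P, [np.linalg.norm(P[i]-P[0]) for i in (1,2)], [np.arctan2(*(P[i]-P[0])[[1,0]]) for i in (1,2)])
# top cam same
im=cv2.imread("pics/top0.png"); ct=cam("top"); print("proj in top",proj(ct,P))
# square rough
print("post top",ray(c,[[5,73]],62),"tips",ray(c,[[108,24]],24), "origin",ray(c,[[42,55]],24))
E
```

```text
1.0 1.0 1.0 1.0 [[317.445 184.792]
 [226.629  74.496]
 [444.689  85.89 ]]
[[ 493.762 -164.054   56.   ]
 [ 570.813  -36.191   56.   ]
 [ 638.487 -251.23    56.   ]] [np.float64(149.28474426651388), np.float64(168.95255094092764)] [np.float64(1.028460084104874), np.float64(-0.5421515991494084)]
proj in top [[353.384 203.479]
 [317.515 182.384]
 [376.596 164.462]]
post top [[494.676 172.551  62.   ]] tips [[575.134 106.22   24.   ]] origin [[519.078 168.949  24.   ]]
```

```bash
python3 -m crank '[[[0.3,-0.99,0.1,0,0,0,85],[0.3,-0.99,0.1,0,0,0,85],[0.3,-0.99,0.1,0,0,0,85],[0.3,-0.99,0.1,0,0,0,85],[0.3,-0.99,0.1,0,0,0,85],[0.3,-0.99,0.1,0,0,0,85],[0.3,-0.99,0.1,0,0,0,85],[0.3,-0.99,0.1,0,0,0,85]]]' | head -2
python3 -m crank '[[[0.3,-0.99,0.1,0,0,0,85],[0.3,-0.99,0.1,0,0,0,85],[0.3,-0.99,0.1,0,0,0,85],[0.3,-0.99,0.1,0,0,0,85],[0,0,0,0,0,1,85],[0,0,0,0,0,1,85],[0,0,0,0,0,0.9,85],[0,0,0,0,0,0,85]]]'
python3 - <<'E'
from h import *
s=sense(); im=capture("wrist"); cv2.imwrite("pics/w2.png",im)
import pickle; pickle.dump(s,open("w2.pkl","wb")); print(s["eef_pos"],s["joints"])
E
```

```text
time_s: 3.35
eef_pos: [497.7, 47.1, 234.7]
time_s: 4.15
eef_pos: [491.8, 149.5, 224.7]
ee_rot: [0.0, 1.0, -0.026, -0.0]
force: [0.2, 0.2, -0.7]
grip_width: 0.996
grip_force: 0.0
[491.83  149.465 224.719] [ 0.067  0.279  1.507 -0.     1.356  1.69 ]
```

View pics/w2.png

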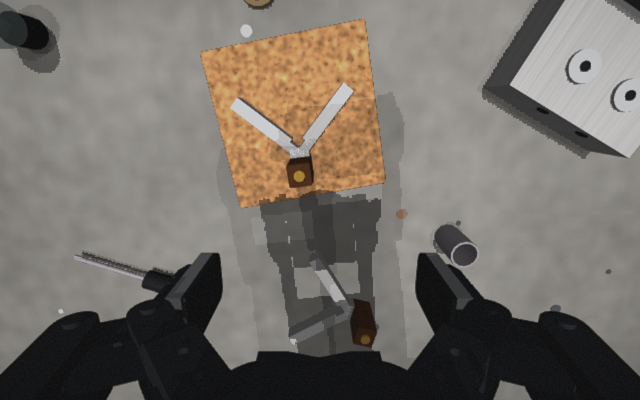

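The wrist view shows the mat with corners at about (201,50), (365,19), (385,183), (240,208). The square's leg tips are at (236,101) and (350,87) and the post top at (299,176).

Run:
```python
from h import *
import pickle
s=pickle.load(open("w2.pkl","rb")); im=cv2.imread("pics/w2.png"); c=cam("wrist",s)
mc=[(201,50),(365,19),(385,183),(240,208)]
L=[edge(im,mc[i],mc[(i+1)%4]) for i in range(4)]
pc=[cross(L[i-1][0],L[i][0]) for i in range(4)]
M=ray(c,pc,4); print("mat",[q for _,q in L],M,[np.linalg.norm(M[i]-M[i-1]) for i in range(4)],"centre",M.mean(0))
lo,qa=edge(im,(232,104),(284,147),w=4,lo=.05,hi=.9); ro,qb=edge(im,(354,91),(311,150),w=4,lo=.05,hi=.9)
li,qc=edge(im,(240,98),(296,140),w=4,hi=.85); ri,qd=edge(im,(346,83),(306,135),w=4,hi=.85)
def wl(l): 
    P=ray(c,[l[2:],l[2:]+20*l[:2]],24)[:,:2]; return P[0],np.arctan2(*(P[1]-P[0])[::-1])%np.pi
print([(q,wl(l)) for l,q in ((lo,qa),(ro,qb),(li,qc),(ri,qd))])
O=ray(c,[cross(lo,ro),cross(li,ri)],24); print("outer X, inner X",O)
print("post top",ray(c,[[299,176]],62), "proj of outer/inner",cross(lo,ro),cross(li,ri))
```

```text
mat [np.float64(0.6666666666666666), np.float64(0.65), np.float64(0.26666666666666666), np.float64(0.5333333333333333)] [[622.496 269.765   4.   ]
 [643.942  95.109   4.   ]
 [465.763  72.466   4.   ]
 [452.811 247.657   4.   ]] [np.float64(171.11906333338993), np.float64(175.96834647088195), np.float64(179.61165960426783), np.float64(175.66966537612552)] centre [546.253 171.249   4.   ]
[(np.float64(1.0), (array([542.436, 216.392]), np.float64(0.8630715096365238))), (np.float64(1.0), (array([547.22 , 132.321]), np.float64(2.4315985582362076))), (np.float64(1.0), (array([548.694, 203.125]), np.float64(0.855877675564586))), (np.float64(1.0), (array([560.315, 138.058]), np.float64(2.437784256680163)))]
outer X, inner X [[503.015 170.317  24.   ]
 [521.102 171.342  24.   ]]
post top [[493.566 169.637  62.   ]] proj of outer/inner [299.745 160.378] [297.664 144.051]
```

```bash
python3 -m crank '[[[0,0,0,0,0,-0.92,85],[0.19,-0.79,0,0,0,0,85],[0,0,0.9,0,0,0,85],[0,0,0.9,0,0,0,85],[0,0,0.9,0,0,0,85],[0,0,0.9,0,0,0,85],[0,0,0.9,0,0,0,85],[0,0,0,0,0,0,85]]]' 100
python3 - <<'E'
from h import *
s=sense(); im=capture("wrist"); cv2.imwrite("pics/w3.png",im)
import pickle; pickle.dump(s,open("w3.pkl","wb")); print(s["eef_pos"],s["ee_rot"])
print(proj(cam("wrist",s),[[495,169.6,66],[522,171.6,24],[573,228.6,24]]))
E
```

```text
time_s: 5.0
eef_pos: [493.6, 169.7, 109.9]
ee_rot: [0.0, 0.999, 0.04, -0.003]
force: [-0.3, -1.4, -0.3]
grip_width: 0.996
grip_force: 0.0
[493.589 169.664 109.918] [ 0.     0.999  0.04  -0.003]
[[319.419 213.116]
 [319.508 161.317]
 [245.432  84.274]]
```

View pics/w3.png

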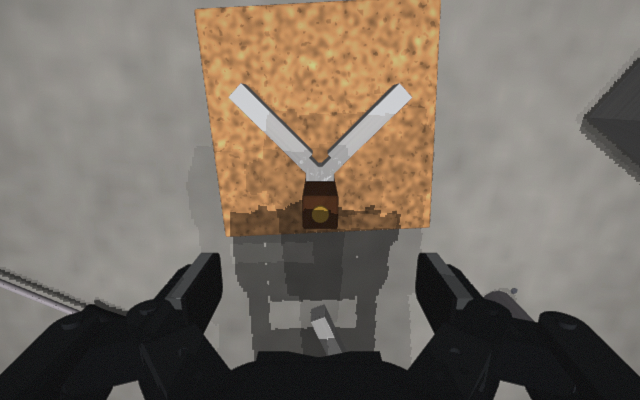

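The view agrees with the estimate: the post top is at (320,213) against a predicted (319,213), and the legs are symmetric about it. Descend and grip.

```bash
python3 -m crank '[[[0.05,0,0.76,0,0,0,85],[0,0,0.76,0,0,0,85],[0,0,0.76,0,0,0,85],[0,0,0.76,0,0,0,85],[0,0,0.76,0,0,0,85],[0,0,0,0,0,0,85],[0,0,0,0,0,0,10],[0,0,0,0,0,0,10]]]' 100
python3 -m crank '[[[0,0,0,0,0,0,10],[0,0,0,0,0,0,10],[0,0,0,0,0,0,10],[0,0,0,0,0,0,10],[0,0,0,0,0,0,10],[0,0,0,0,0,0,10],[0,0,0,0,0,0,10],[0,0,0,0,0,0,10]]]' 100
python3 - <<'E'
from h import *
s=sense();print(s["eef_pos"],s["ee_rot"],s["wrist_torque"],s["joints"])
im=cv2.imread("pics/w3.png"); import pickle; c=cam("wrist",pickle.load(open("w3.pkl","rb")))
M=ray(c,[[195,10],[440,0],[430,227],[227,236]],4); print(M,M.mean(0))
E
```

```text
time_s: 5.85
eef_pos: [497.4, 170.5, 18.9]
ee_rot: [-0.0, 0.999, 0.039, 0.001]
force: [-0.9, -0.5, -0.1]
grip_width: 0.688
grip_force: 0.0
time_s: 6.65
eef_pos: [496.9, 170.4, 18.2]
ee_rot: [-0.0, 0.999, 0.039, 0.001]
force: [-0.3, -0.8, 7.0]
grip_width: 0.265
grip_force: 98.7
[496.932 170.433  18.226] [-0.     0.999  0.039  0.001] [-0.059  0.278 -0.003] [ 0.107  0.549  1.708 -0.     0.884  1.6  ]
[[621.725 270.162   4.   ]
 [642.152  94.197   4.   ]
 [468.573  70.798   4.   ]
 [446.081 246.888   4.   ]] [544.633 170.511   4.   ]
```

Gripped: opening 22.6 mm, grip force 99 N. Lift it, then carry it over the shield towards the near side of the chassis corner.

```bash
python3 -m crank '[[[0,0,-0.3,0,0,0,10],[0,0,-0.6,0,0,0,10],[0,0,-0.8,0,0,0,10],[0,0,-0.8,0,0,0,10],[0,0,-0.8,0,0,0,10],[0,0,-0.8,0,0,0,10],[0,0,0,0,0,-0.6,10],[0,0,0,0,0,-0.58,10]]]'
python3 - <<'E'
from h import *
s=sense(); im=capture("wrist"); cv2.imwrite("pics/w4.png",im)
import pickle; pickle.dump(s,open("w4.pkl","wb"))
Rm=rot(s); print(s["eef_pos"],np.arctan2(Rm[1,0],Rm[0,0]),s["force"],s["wrist_torque"])
d=Rm.T@(np.array([440.4,-177.3,s["eef_pos"][2]])-s["eef_pos"]); print(d/25)
E
```

```text
time_s: 7.45
eef_pos: [496.3, 170.4, 120.6]
ee_rot: [-0.0, 0.992, 0.123, 0.0]
force: [-0.1, -0.2, -2.0]
grip_width: 0.26
grip_force: 97.9
[496.326 170.44  120.631] 0.24653586323954751 [-0.098 -0.207 -2.034] [-0.022  0.101 -0.012]
[-5.564 12.943 -0.003]
```

View pics/w4.png

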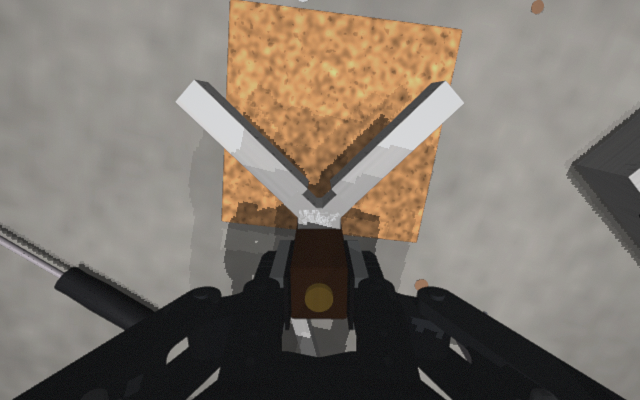

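The view shows the square held straight: leg tips at (187,91) and (454,92), post top at (319,298), all symmetric about the fingers.

```bash
python3 -m crank '[[[-0.35,0.81,0,0,0,0,10],[-0.35,0.81,0,0,0,0,10],[-0.35,0.81,0,0,0,0,10],[-0.35,0.81,0,0,0,0,10],[-0.35,0.81,0,0,0,0,10],[-0.35,0.81,0,0,0,0,10],[-0.35,0.81,0,0,0,0,10],[-0.35,0.81,0,0,0,0,10]]]' | head -2
python3 -m crank '[[[-0.35,0.81,0,0,0,0,10],[-0.35,0.81,0,0,0,0,10],[-0.35,0.81,0,0,0,0,10],[-0.35,0.81,0,0,0,0,10],[-0.35,0.81,0,0,0,0,10],[-0.35,0.81,0,0,0,0,10],[-0.35,0.81,0,0,0,0,10],[-0.35,0.81,0,0,0,0,10]]]' | head -2
python3 - <<'E'
from h import *
import pickle
s=pickle.load(open("w4.pkl","rb")); im=cv2.imread("pics/w4.png"); c=cam("wrist",s); Rm=rot(s)
lo,a=edge(im,(178,102),(295,214),w=5,hi=.85); ro,b=edge(im,(463,102),(345,213),w=5,hi=.85)
z=s["eef_pos"][2]+5.8
def tl(P): return (P-s["eef_pos"])@Rm
for l,q in((lo,a),(ro,b)):
    P=tl(ray(c,[l[2:],l[2:]+40*l[:2]],z)); print(q,np.arctan2(*(P[1]-P[0])[[1,0]])%np.pi)
X=tl(ray(c,[cross(lo,ro)],z)); print("outer X tool",X,"origin tool x",X[0,0]+19.8)
s=sense(); im=capture("wrist"); cv2.imwrite("pics/w5.png",im); pickle.dump(s,open("w5.pkl","wb"))
Rm=rot(s); print(s["eef_pos"],np.arctan2(Rm[1,0],Rm[0,0]),Rm[:,2],s["force"],s["joints"])
E
```

```text
time_s: 8.3
eef_pos: [467.0, -4.5, 119.9]
time_s: 9.1
eef_pos: [438.1, -178.5, 119.9]
0.8666666666666667 2.362459662182212
0.9666666666666667 0.7922072891306933
outer X tool [[ 6.162 -0.196 -5.795]] origin tool x 25.961849743859066
[ 438.064 -178.492  119.923] 0.24145453529194225 [-0.  0. -1.] [ 0.499 -0.438 -1.926] [-0.635  0.298  1.774  0.     1.07   0.694]
```

View pics/w5.png

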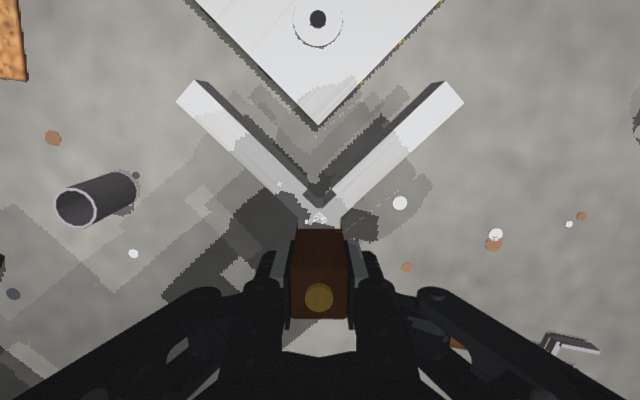

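The chassis corner is at (318,126), right ahead of the square's apex at (318,195), with edges running up to (183,0) and (443,0). I'll measure both in this one image, so camera calibration errors cancel.

Run:
```python
from h import *
import pickle
s=pickle.load(open("w5.pkl","rb")); im=cv2.imread("pics/w5.png"); c=cam("wrist",s); Rm=rot(s)
def tl(P): return (P-s["eef_pos"])@Rm
for nm,A,z in (("sq",[(178,102),(295,214),(463,102),(345,213)],s["eef_pos"][2]+5.8),("ch",[(315,124),(190,6),(321,124),(437,6)],56)):
    l,a=edge(im,*A[:2],w=5,hi=.9); r,b=edge(im,*A[2:],w=5,hi=.9)
    an=[np.arctan2(*np.diff(tl(ray(c,[k[2:],k[2:]+40*k[:2]],z)),axis=0)[0,[1,0]])%np.pi for k in (l,r)]
    X=ray(c,[cross(l,r)],z); print(nm,a,b,"dev",an[0]-3*np.pi/4,an[1]-np.pi/4,"X px",cross(l,r),"tool",tl(X),"world",X)
```

```text
sq 0.9666666666666667 1.0 dev 0.00783542241656221 0.0072522717330106845 X px [318.472 236.18 ] tool [[ 6.074 -0.251 -5.801]] world [[ 443.904 -176.798  125.723]]
ch 0.8833333333333333 1.0 dev -0.010808522082764505 -0.0021343387657027924 X px [318.236 124.773] tool [[57.498 -0.386 63.911]] world [[ 493.783 -164.352   56.   ]]
```

```bash
python3 -m crank '[[[0,0.02,0,0,0,-0.07,10],[0,0,0.8,0,0,0,10],[0,0,0.8,0,0,0,10],[0,0,0.8,0,0,0,10],[0,0,0.8,0,0,0,10],[0,0,0.6,0,0,0,10],[0,0,0,0,0,0,10],[0,0,0,0,0,0,10]]]' >/dev/null
python3 -m crank '[[[0.15,0,0,0,0,0,10],[0.15,0,0,0,0,0,10],[0.15,0,0,0,0,0,10],[0.15,0,0,0,0,0,10],[0.15,0,0,0,0,0,10],[0.15,0,0,0,0,0,10],[0,0,0,0,0,0,10],[0,0,0,0,0,0,10]]]'
cat > f.py <<'E'
from h import *
import sys
s=sense(); Rm=rot(s); f=Rm.T@s["force"]; m=Rm.T@s["wrist_torque"]
print(s["time_s"],s["eef_pos"],"yaw",round(np.arctan2(Rm[1,0],Rm[0,0]),4),"tilt",Rm[:2,2],"f_tool",f,"m_tool",m)
E
python3 f.py
```

```text
time_s: 10.75
eef_pos: [460.4, -172.6, 24.7]
ee_rot: [-0.0, 0.992, 0.126, -0.0]
force: [0.2, -0.2, -2.0]
grip_width: 0.262
grip_force: 98.4
10.75 [ 460.364 -172.565   24.738] yaw 0.253 tilt [-0.  0.] f_tool [0.105 0.218 2.   ] m_tool [ 0.022 -0.078  0.015]
```

```bash
python3 -m crank '[[[0.04,0,0,0,0,0,10],[0.04,0,0,0,0,0,10],[0.04,0,0,0,0,0,10],[0.04,0,0,0,0,0,10],[0.04,0,0,0,0,0,10],[0,0,0,0,0,0,10],[0,0,0,0,0,0,10],[0,0,0,0,0,0,10]]]' >/dev/null
python3 f.py
python3 - <<'E'
from h import *
import pickle
s=sense(); im=capture("wrist"); cv2.imwrite("pics/w6.png",im); pickle.dump(s,open("w6.pkl","wb"))
cv2.imwrite("pics/w6c.png",cv2.resize(im[40:260,140:500],None,fx=2.2,fy=2.2,interpolation=cv2.INTER_CUBIC))
E
```

```text
11.55 [ 465.161 -171.362   24.782] yaw 0.2529 tilt [-0.  0.] f_tool [-0.483  0.198  1.66 ] m_tool [ 0.009 -0.     0.021]
```

View pics/w6c.png

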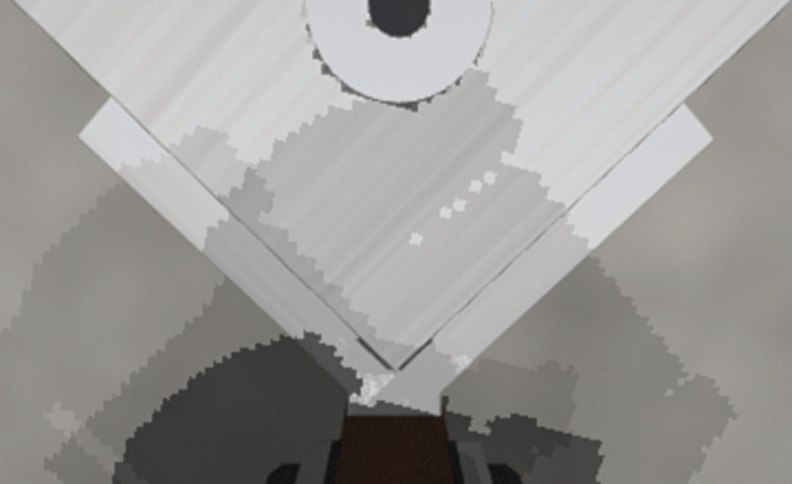

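The legs now sit close along both chassis edges (thin dark gaps, chassis tip at crop 396,370). Measure the relative yaw and the remaining gap.

Run:
```python
from h import *
import pickle
s=pickle.load(open("w6.pkl","rb")); im=cv2.imread("pics/w6.png"); c=cam("wrist",s); Rm=rot(s)
def tl(P): return (P-s["eef_pos"])@Rm
k=lambda u,v:(140+u/2.2,40+v/2.2)
for nm,A,z in (("sq",[k(82,138),k(340,385),k(710,140),k(445,388)],s["eef_pos"][2]+5.8),("ch",[k(396,369),k(20,8),k(396,369),k(780,10)],56)):
    l,a=edge(im,*A[:2],w=3,hi=.92); r,b=edge(im,*A[2:],w=3,hi=.92)
    an=[np.arctan2(*np.diff(tl(ray(c,[q[2:],q[2:]+40*q[:2]],z)),axis=0)[0,[1,0]])%np.pi for q in (l,r)]
    X=ray(c,[cross(l,r)],z); print(nm,a,b,"dev",an[0]-3*np.pi/4,an[1]-np.pi/4,"tool",tl(X),"world",X)
```

```text
sq 0.9833333333333333 1.0 dev 0.007665494665483941 0.00499535247024685 tool [[ 6.004 -0.131 -5.8  ]] world [[ 470.941 -169.733   30.582]]
ch 0.9 0.8 dev 0.016930315924891026 -0.000917344296513134 tool [[ 28.384   0.231 -31.22 ]] world [[ 492.702 -164.485   56.   ]]
```

```bash
python3 -m crank '[[[0.01,0.01,0,0,0,0,10],[0.01,0,0,0,0,0,10],[0.01,0,0,0,0,0,10],[0.01,0,0,0,0,0,10],[0,0,0,0,0,0,10],[0,0,0,0,0,0,10],[0,0,0,0,0,0,10],[0,0,0,0,0,0,10]]]' >/dev/null
python3 f.py
python3 -m crank '[[[0.01,0,0,0,0,0,10],[0.01,0,0,0,0,0,10],[0,0,0,0,0,0,10],[0,0,0,0,0,0,10],[0,0,0,0,0,0,10],[0,0,0,0,0,0,10],[0,0,0,0,0,0,10],[0,0,0,0,0,0,10]]]' >/dev/null
python3 f.py
```

```text
12.4 [ 466.248 -171.374   24.804] yaw 0.2528 tilt [ 0. -0.] f_tool [ 0.454 -0.161  0.91 ] m_tool [ 0.005 -0.115 -0.068]
13.2 [ 466.734 -171.247   24.813] yaw 0.2529 tilt [ 0. -0.] f_tool [-0.35  -0.298  2.78 ] m_tool [-0.037 -0.035  0.015]
```

```bash
python3 -m crank '[[[0.01,0,0,0,0,0,10],[0.01,0,0,0,0,0,10],[0,0,0,0,0,0,10],[0,0,0,0,0,0,10],[0,0,0,0,0,0,10],[0,0,0,0,0,0,10],[0,0,0,0,0,0,10],[0,0,0,0,0,0,10]]]' >/dev/null
python3 f.py
```

```text
14.0 [ 467.218 -171.128   24.805] yaw 0.2529 tilt [ 0. -0.] f_tool [ 0.186 -0.302  1.865] m_tool [ 0.008 -0.065  0.043]
```

```bash
python3 -m crank '[[[0.01,0,0,0,0,0,10],[0.01,0,0,0,0,0,10],[0,0,0,0,0,0,10],[0,0,0,0,0,0,10],[0,0,0,0,0,0,10],[0,0,0,0,0,0,10]
,[0,0,0,0,0,0,10],[0,0,0,0,0,0,10]]]' >/dev/null
python3 f.py
```

```text
14.8 [ 467.693 -170.978   24.788] yaw 0.2529 tilt [-0.  0.] f_tool [ 0.663 -0.144  1.137] m_tool [-0.013 -0.066  0.015]
```

```bash
python3 -m crank '[[[0.01,0,0,0,0,0,10],[0.01,0,0,0,0,0,10],[0,0,0,0,0,0,10],[0,0,0,0,0,0,10],[0,0,0,0,0,0,10],[0,0,0,0,0,0,10],[0,0,0,0,0,0,10],[0,0,0,0,0,0,10]]]' >/dev/null
python3 f.py
```

```text
15.6 [ 468.188 -170.854   24.81 ] yaw 0.2529 tilt [ 0. -0.] f_tool [ 0.408 -0.071  1.439] m_tool [ 0.029 -0.062  0.016]
```

```bash
python3 -m crank '[[[0.01,0,0,0,0,0,10],[0.01,0,0,0,0,0,10],[0,0,0,0,0,0,10],[0,0,0,0,0,0,10],[0,0,0,0,0,0,10],[0,0,0,0,0,0,10],[0,0,0,0,0,0,10],[0,0,0,0,0,0,10]]]' >/dev/null
python3 f.py
```

```text
16.4 [ 468.598 -170.75    24.778] yaw 0.2529 tilt [-0.  0.] f_tool [-2.392 -0.127  1.009] m_tool [-0.134 -0.402  0.074]
```

Contact. From here, smaller steps.

```bash
python3 -m crank '[[[0.004,0,0,0,0,0,10],[0,0,0,0,0,0,10],[0,0,0,0,0,0,10],[0,0,0,0,0,0,10],[0,0,0,0,0,0,10],[0,0,0,0,0,0,10],[0,0,0,0,0,0,10],[0,0,0,0,0,0,10]]]' >/dev/null
python3 f.py
sleep 0
python3 - <<'E'
from h import *
for i in range(4):
    capture("wrist"); s=sense(); Rm=rot(s); print(Rm.T@s["force"],Rm.T@s["wrist_torque"])
E
```

```text
17.2 [ 468.66  -170.71    24.798] yaw 0.2529 tilt [-0.  0.] f_tool [-4.538  1.052  0.133] m_tool [-0.152 -0.848  0.179]
[-4.565  0.171 -0.007] [-0.142 -0.815  0.191]
[-4.252  0.151  0.036] [-0.148 -0.846  0.103]
[-5.154 -0.324 -0.42 ] [-0.109 -0.914  0.145]
[-4.4   -0.452  0.212] [-0.131 -0.859  0.219]
```

```bash
cat > g.py <<'E'
from h import *
F=[];M=[]
for i in range(10):
    capture("wrist"); s=sense(); Rm=rot(s); F.append(Rm.T@s["force"]); M.append(Rm.T@s["wrist_torque"])
f,m=np.mean(F,0),np.mean(M,0); print(s["time_s"],s["eef_pos"],"yaw",np.arctan2(Rm[1,0],Rm[0,0]),"f",f,"sd",np.std(F,0),"m",m)
b=np.array([0.0,-.065,.015]); dm=m-b; fx,fy=dm[1]/.168,-dm[0]/.168
for n,(x,y) in (("F",(f[0]-.1,f[1]+.1)),("M",(fx,fy))): print(n,"NR",(-x+y)/2**.5,"NL",(-x-y)/2**.5)
print("Mz about origin",dm[2]-.026*fy)
E
python3 -m crank '[[[0.004,0,0,0,0,0.02,10],[0,0,0,0,0,0,10],[0,0,0,0,0,0,10],[0,0,0,0,0,0,10],[0,0,0,0,0,0,10],[0,0,0,0,0,0,10],[0,0,0,0,0,0,10],[0,0,0,0,0,0,10]]]' >/dev/null
python3 g.py
```

```text
18.7 [ 468.752 -170.556   24.707] yaw 0.2501230029098161 f [-4.886 -0.981  0.136] sd [0.463 0.519 0.549] m [ 0.181 -0.914  0.06 ]
F NR 2.90284879144268 NL 4.149088578972936
M NR 2.812019254056932 NL 4.338642536947249
Mz about origin 0.07265119682298626
```

```bash
python3 -m crank '[[[0.006,-0.004,0,0,0,0.015,10],[0,0,0,0,0,0,10],[0,0,0,0,0,0,10],[0,0,0,0,0,0,10],[0,0,0,0,0,0,10],[0,0,0,0,0,0,10],[0,0,0,0,0,0,10],[0,0,0,0,0,0,10]]]' >/dev/null
python3 g.py
```

```text
20.0 [ 468.746 -170.469   24.716] yaw 0.24833543667699065 f [-5.71  -0.376  0.001] sd [0.599 0.437 0.496] m [ 0.136 -1.067 -0.037]
F NR 3.9131465111966968 NL 4.303942111094825
M NR 3.6452076277212675 NL 4.7867588866565765
Mz about origin -0.03088808501963193
```

Flush and nearly balanced; push up to about 7 N per face.

```bash
python3 -m crank '[[[0.006,-0.002,0,0,0,0,10],[0,0,0,0,0,0,10],[0,0,0,0,0,0,10],[0,0,0,0,0,0,10],[0,0,0,0,0,0,10],[0,0,0,0,0,0,10],[0,0,0,0,0,0,10],[0,0,0,0,0,0,10]]]' >/dev/null
python3 g.py
```

```text
21.3 [ 468.764 -170.48    24.713] yaw 0.24835291465269524 f [-6.353 -0.21  -0.451] sd [0.306 0.636 0.495] m [ 0.09  -1.217 -0.019]
F NR 4.4846649506348575 NL 4.640816023414822
M NR 4.469420297763078 NL 5.2296029533624795
Mz about origin -0.019560593581716357
```

```bash
python3 -m crank '[[[0.006,-0.002,0,0,0,0,10],[0.006,0,0,0,0,0,10],[0,0,0,0,0,0,10],[0,0,0,0,0,0,10],[0,0,0,0,0,0,10],[0,0,0,0,0,0,10],[0,0,0,0,0,0,10],[0,0,0,0,0,0,10]]]' >/dev/null
python3 g.py
```

```text
22.6 [ 468.76  -170.454   24.725] yaw 0.24849801268193408 f [-8.868 -0.056 -1.635] sd [0.371 0.317 0.378] m [-0.    -1.532 -0.01 ]
F NR 6.372491501157124 NL 6.309754690372074
M NR 6.176043919290683 NL 6.1740404470861
Mz about origin -0.02538596139431312
```

Balanced at about 6.2 N each. One small push more, then hold.

```bash
python3 -m crank '[[[0.005,0,0,0,0,0,10],[0,0,0,0,0,0,10],[0,0,0,0,0,0,10],[0,0,0,0,0,0,10],[0,0,0,0,0,0,10],[0,0,0,0,0,0,10],[0,0,0,0,0,0,10],[0,0,0,0,0,0,10]]]' >/dev/null
python3 g.py
python3 -m crank '[[[0,0,0,0,0,0,10],[0,0,0,0,0,0,10],[0,0,0,0,0,0,10],[0,0,0,0,0,0,10],[0,0,0,0,0,0,10],[0,0,0,0,0,0,10],[0,0,0,0,0,0,10],[0,0,0,0,0,0,10]]]' >/dev/null
python3 g.py
python3 - <<'E'
from h import *
import pickle
s=sense(); im=capture("wrist"); cv2.imwrite("pics/w7.png",im); pickle.dump(s,open("w7.pkl","wb")); c=cam("wrist",s); Rm=rot(s)
def tl(P): return (P-s["eef_pos"])@Rm
k=lambda u,v:(140+u/2.2,40+v/2.2)
l,a=edge(im,k(82,138),k(340,385),w=3,hi=.92); r,b=edge(im,k(710,140),k(445,388),w=3,hi=.92)
X=ray(c,[cross(l,r)],s["eef_pos"][2]+5.8); an=[np.arctan2(*np.diff(tl(ray(c,[q[2:],q[2:]+40*q[:2]],30.5)),axis=0)[0,[1,0]])%np.pi for q in (l,r)]
print(a,b,an[0]-3*np.pi/4,an[1]-np.pi/4,tl(X),s["grip_force"],Rm[:,2])
E
```

```text
23.9 [ 468.769 -170.454   24.74 ] yaw 0.24854181996977914 f [-9.901  0.292 -2.013] sd [0.368 0.536 0.843] m [-0.021 -1.676  0.001]
F NR 7.349238279407376 NL 6.7947770126499725
M NR 6.870825050198695 NL 6.694674285007924
Mz about origin -0.017434937326105498
25.2 [ 468.747 -170.453   24.714] yaw 0.24849979084675397 f [-9.996 -0.068 -2.006] sd [0.474 0.344 0.519] m [-0.039 -1.688 -0.017]
F NR 7.161533169181352 NL 7.1159202821768925
M NR 6.995501826175611 NL 6.667650869865036
Mz about origin -0.03758395679262175
1.0 1.0 0.007506900650315451 0.004524885592330441 [[ 5.952 -0.112 -5.811]] 98.69187712669373 [-0.002 -0.    -1.   ]
```

Both faces were held at about 7 N for over 2 s: square level, yaw matching the chassis. Retreat straight back, lift, and carry it to the mat.

```bash
python3 -m crank '[[[-0.1,0,0,0,0,0,10],[-0.5,0,0,0,0,0,10],[-0.5,0,0,0,0,0,10],[-0.5,0,0,0,0,0,10],[0,0,-0.9,0,0,0,10],[0,0,-0.9,0,0,0,10],[0,0,-0.9,0,0,0,10],[0,0,-0.9,0,0,0,10]]]' | head -2
python3 -m crank '[[[0.405,-0.78,0,0,0,0,10],[0.405,-0.78,0,0,0,0,10],[0.405,-0.78,0,0,0,0,10],[0.405,-0.78,0,0,0,0,10],[0.405,-0.78,0,0,0,0,10],[0.405,-0.78,0,0,0,0,10],[0.405,-0.78,0,0,0,0,10],[0.405,-0.78,0,0,0,0,10]]]' | head -2
python3 -m crank '[[[0.405,-0.78,0,0,0,0,10],[0.405,-0.78,0,0,0,0,10],[0.405,-0.78,0,0,0,0,10],[0.405,-0.78,0,0,0,0,10],[0.405,-0.78,0,0,0,0,10],[0.405,-0.78,0,0,0,0,10],[0.405,-0.78,0,0,0,0,10],[0.405,-0.78,0,0,0,0,10]]]' | head -2
python3 -m crank '[[[0,0,0,0,0,0,10],[0,0,0.7,0,0,0,10],[0,0,0.7,0,0,0,10],[0,0,0.7,0,0,0,10],[0,0,0.7,0,0,0,10],[0,0,0,0,0,0,10],[0,0,0,0,0,0,10],[0,0,0,0,0,0,10]]]' | head -2
python3 g.py
```

```text
time_s: 26.05
eef_pos: [430.4, -180.3, 115.8]
time_s: 26.85
eef_pos: [470.9, -8.4, 114.9]
time_s: 27.65
eef_pos: [511.2, 162.6, 114.8]
time_s: 28.45
eef_pos: [511.8, 161.8, 45.9]
28.95 [511.21  162.117  44.848] yaw 0.24805941781619487 f [-0.251 -0.008  1.99 ] sd [0.613 0.654 0.684] m [-0.008 -0.057 -0.011]
F NR 0.3131431789810587 NL 0.18337771452104265
M NR 0.0039556428157694785 NL -0.0675358326368673
Mz about origin -0.027702081033232333
```

```bash
python3 -m crank '[[[0,0,0.25,0,0,0,10],[0,0,0.25,0,0,0,10],[0,0,0.25,0,0,0,10],[0,0,0.15,0,0,0,10],[0,0,0.1,0,0,0,10],[0,0,0.03,0,0,0,10],[0,0,0,0,0,0,10],[0,0,0,0,0,0,10]]]'
python3 f.py
```

```text
time_s: 29.75
eef_pos: [511.4, 162.1, 19.2]
ee_rot: [0.0, 0.992, 0.124, 0.0]
force: [0.1, -0.4, -1.3]
grip_width: 0.266
grip_force: 98.5
29.75 [511.356 162.097  19.245] yaw 0.248 tilt [0. 0.] f_tool [-0.03   0.417  1.332] m_tool [ 0.014 -0.026 -0.008]
```

```bash
python3 -m crank '[[[0,0,0.02,0,0,0,10],[0,0,0.02,0,0,0,10],[0,0,0,0,0,0,10],[0,0,0,0,0,0,10],[0,0,0,0,0,0,10],[0,0,0,0,0,0,10],[0,0,0,0,0,0,10],[0,0,0,0,0,0,10]]]'
python3 -m crank '[[[0,0,0,0,0,0,85],[0,0,0,0,0,0,85],[0,0,0,0,0,0,85],[0,0,0,0,0,0,85],[0,0,0,0,0,0,85],[0,0,0,0,0,0,85],[0,0,0,0,0,0,85],[0,0,0,0,0,0,85]]]' 20
python3 -m crank '[[[0,0,0,0,0,0,85],[0,0,-0.3,0,0,0,85],[0,0,-0.6,0,0,0,85],[0,0,-0.9,0,0,0,85],[0,0,-0.9,0,0,0,85],[0,0,-0.9,0,0,0,85],[0,0,-0.9,0,0,0,85],[0,0,0,0,0,0,85]]]'
python3 -m crank '[[[0,0,-0.6,0,0,0,85],[0,0,-0.6,0,0,0,85],[0,0,-0.6,0,0,0,85],[0,0,-0.6,0,0,0,85],[0,0,0,0,0,0,85],[0,0,0,0,0,0,85],[0,0,0,0,0,0,85],[0,0,0,0,0,0,85]]]'
python3 - <<'E'
from h import *
import pickle
s=sense(); im=capture("wrist"); cv2.imwrite("pics/w8.png",im); pickle.dump(s,open("w8.pkl","wb")); c=cam("wrist",s)
print("predicted px: mid,mat centre,origin top",proj(c,[[546,171,4],[545,170.7,4],[536,168.7,24]]))
E
```

```text
time_s: 30.55
eef_pos: [511.3, 162.1, 18.2]
ee_rot: [0.0, 0.992, 0.124, 0.0]
force: [-0.4, -1.9, 3.5]
grip_width: 0.261
grip_force: 98.9
time_s: 31.35
eef_pos: [511.2, 162.1, 18.0]
ee_rot: [-0.0, 0.992, 0.124, 0.0]
force: [0.7, 0.1, 0.4]
grip_width: 0.993
grip_force: 0.0
time_s: 32.15
eef_pos: [512.7, 162.3, 133.9]
ee_rot: [0.0, 0.992, 0.124, 0.003]
force: [-0.3, -0.1, -0.6]
grip_width: 1.001
grip_force: 0.0
time_s: 32.95
eef_pos: [510.9, 162.0, 189.7]
ee_rot: [-0.0, 0.992, 0.124, -0.001]
force: [-0.2, 0.2, 0.6]
grip_width: 0.996
grip_force: 0.0
predicted px: mid,mat centre,origin top [[318.773 137.777]
 [318.818 138.787]
 [318.558 150.307]]
```

View pics/w8.png

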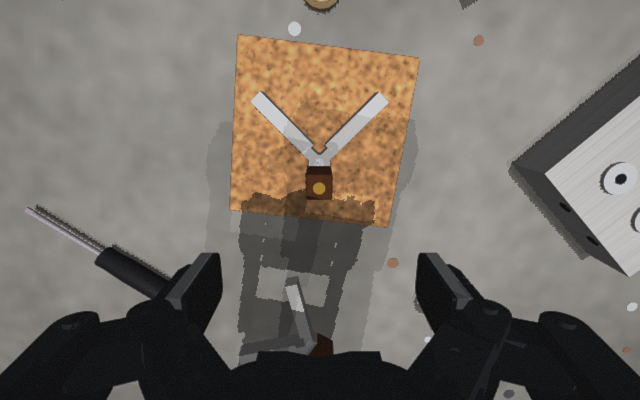

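The square lies flat on the mat, released and level. Its apex is at (319,152), so its middle is at about (319,138), and the mat's corners put its centre at about (319,132), roughly 6 mm away. The gripper is clear, so I'm handing in.

```bash
python3 -c "
from rig import *
print(finish_job())"
```

```text
the job is handed in; nothing more can be done
None
```

I pressed the square flush on the chassis corner at an estimated 7 N per face for over 2 s, laid it back on the cork mat about 6 mm from centre, released it, and handed the job in at about 33 s; no verdict was shown.

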